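# Wind the viewing-box lamp timer and hold a slide flush on the tilted window

## Robot

A 7-joint arm with a two-finger parallel gripper is mounted at the origin on the work surface. World frame = base frame: x ahead of the robot, y to its left, z up, the work surface at z = 0. Lengths are in mm, angles in rad, forces in N, time in s.
With the tool pointing down it reaches from about 400 to 900 mm from the base axis. Payload 5.5 kg.
Tool frame: the origin (TCP) lies between the finger pads; the fingertips stand manip.tip_reach ahead of it and the grasp point (between the pads) lies 3 mm ahead of it (manip.tip_reach is the distance from the TCP to the fingertips, in mm); z points along the fingers, y is the direction in which the jaws open and shut (so a half turn about z gives the same grasp; the last joint's range is limited). The gripper opens to 92 mm and grips with 3 to 60 N. Pads are 19 mm wide; open, the fingers measure 130 mm over their backs; the gripper's body (75 mm by 190 mm) begins 47 mm behind the grasp point.
Start: joints at [-0.86, 0.501, -0.427, 1.55, 0.221, 1.138, -0.21], TCP at [281.403, 585.929, 210.929] pointing down, gripper open.
Joint ranges: [-2.88, 2.88], [-0.31, 2.03], [-1.54, 1.56], [0.2, 2.42], [-1.41, 4.55], [0.19, 2.02], [-2.57, 2.57]. Speed limits (rad/s): [2.57, 2.57, 3.14, 3.14, 3.14, 3.14, 3.14].

## Interface

Orientations are given as a rotation vector (axis times angle).
In Python, from cell import manip gives the robot as it stands.
- The arm moves only by the tool step_arm, never from a script. Its argument "series" is a list of rows, each a list of 3 entries, a list of its own where there are three numbers: the opening, from -1 (shut) to 1 (fully open), then the shift along the tool's x, y, z in mm, then the turn about the tool's z in rad. In form: [[gripper, [tx, ty, tz], turn], ...]. A call has 1 to 20 rows; each row is the pose to reach, as a shift and turn from the pose measured when the call began, along the tool's axes at that moment; what a row does not reach only later rows make up. A row lasts 1/8 s, in which the tool goes at most 62.5 mm and 10.7 degrees, less where a joint would pass 70% of its speed; a pose out of reach is approached as far as the arm can. A call with a gripper value outside its range is refused whole. The fingers move at their own pace and stop on an object; "newtons" is the grip in N (left out, the last holds). Time passes only in rows, so rows that repeat a pose let the fingers close. It gives the time, the measured TCP pose, the force and the opening at its end, in the units of the state.
- manip.sense(): the state, without advancing time (a new reading comes with each control period).
- manip.grab_frame(name): name is "scene" or "top" or "wrist"; returns (picture, depth): 400x640x3 uint8, red, green, blue; 400x640 float32, mm along the optical axis (not along the pixel's ray), 0 where there is no reading.
- manip.camera_info(name): a dict with "vertical_fov" (degrees; the focal length in pixels is half the picture's height over the tangent of half this angle, whatever the lens; pixels are square), "cx", "cy" (the principal point, pixels), "extrinsics" (4x4, takes a point from world to camera coordinates); the wrist camera has in their place "tool_from_camera" (4x4, takes a point from camera to tool coordinates, whose origin is the TCP and whose axes are the flange's). Camera axes: x right, y up, looking along -z (the intrinsics and any distortion apply to the point x, -y, -z); pixel columns grow to the right and rows downward; lengths in mm; the calibration is good to about 2 mm. A picture is of the moment at which its call begins: read the wrist's pose just before it. camera_info takes no time and is no camera call.
- manip.sign_off(): hands the job in, once; it reports no verdict.
The state is a dict: "t": time; "joints": joint angles; "qvel": joint speeds; "joint_torque": joint torques, N m; "ee_pos": TCP position; "tcp_rot": TCP orientation; "wrist_force": force on the tool from outside, world axes, zero at the start; "moment": the same for the moment, N m; "opening": finger opening in mm.
Only numpy, scipy, OpenCV 4.12 (cv2) and the standard library are available. Lean on these libraries where they do the work, as an engineer would, in place of code of your own. Each camera call takes 0.05 s, during which the arm holds its last target. There are 200 camera calls.

## Task

Get the slide in the cassette onto the viewing box for inspection: first wind the lamp timer's winged key clockwise until it is fully wound, then pick the slide cassette up off the bench and hold it right side up, flat and flush against the middle of the tilted window with a light, steady push. Finish while still gripping it there, since it slides off the slippery window if let go; do not press hard on the window or shift its tilt, and leave the small blue tube rack where it is.

Things in the scene. Friction and masses are not known exactly. Their poses are not given: they have to be found in the camera images.
- cassette: grey slide cassette: flat-bottomed open tray 84 x 36 mm, a glass slide in its floor, two side rails 16 mm high and 5 mm thick along its 84 mm edges; 40 to 85 g; right side up on the bench, left or right of the viewing box. Origin: centre of underside; x along the 84 mm, y across the 36 mm, z up out of its open top. Grip it across the 36 mm by the rails.
- window (a point): middle of the upper face of the square milky window pane (130 x 130 mm) on the tilting panel of the viewing box (white, 200 x 360 mm, 46 mm high; panel on its left part seen from the robot, timer on its right). Axes: x up the slope (away from the robot), y to the left, level, z out of the face. The face is flat, without a ledge, and slippery (friction about 0.15).
- panel: tilting panel 190 x 190 x 22 mm, hinged to the box at its near, lower edge; tilt 0.22 to 0.5 rad above level, different every time, held by stiff clamps. The pane stands 3 mm proud of it on a foam gasket: gives 1 mm per 6 N, 3 mm at most, staying parallel. Origin: middle of the hinge line, 95 mm down the slope from the window point, 25 mm below its face; same axes.
- timer (a joint): angle of the spring-wound lamp timer's key: grows as it is wound clockwise seen from above, to a stop at 2.5 rad (fully wound); starts part way, 0 to 0.4. It resists with 0.15 to 0.22 N m and stays where it is left.
- timer_grip (a point): grip point on the upright axis of the timer's key: an upright black wing 44 mm long, 12 mm thick, standing 26 mm above a round skirt of 48 mm diameter on the box's deck. This point is 7 mm under the wing's top, 19 mm above the skirt's top. x along the wing (turns with it), z up.
- tube_rack: blue rack 70 x 105 mm, 50 mm high with its small tubes, loose on the bench on the other side of the viewing box; leave it. Origin: centre of its underside.
Things that resemble listed ones, but are neither listed nor needed, are in the scene too. Leave any green look-alike of the cassette alone.

How it is judged (in metres and radians):
On the way, in this order (a step that is already met when the one before it is completed fails the run):
1. the lamp timer is fully wound (at least 2.25 of its 2.5 rad) (value of joint timer above 2.25 rad), for 0.2 s.
2. the cassette is gripped and lifted at least 40 mm off the bench (height (world z) of cassette above 0.04 m and contact force between the fingers and cassette above 2 N), for 0.2 s.
At the end, for the whole second after the job is handed in: Timer at 2.25 rad or more; the gripped cassette lies right side up and still on the window: centre within 20 mm of its middle each way, underside within 2 mm of the face and parallel within 0.025 rad, pushed on with 1.5 to 20 N, fingers still on it (value of joint timer above 2.25 rad and x of cassette in the frame of window between -0.02 and 0.02 m and y of cassette in the frame of window between -0.02 and 0.02 m and z of cassette in the frame of window between -0.003 and 0.002 m and angle between the z axis of cassette and the z axis of window, either way round below 0.025 rad and angle between cassette's own z axis and vertical below 1 rad and contact force between cassette and panel between 1.5 and 20 N and contact force between the fingers and cassette above 2 N and linear speed of cassette below 0.01 m/s); the arm keeps its last pose, push and grip.
It fails at once if the window is pressed with more than 30 N by the cassette or the robot (contact force between any of cassette, the arm, the fingers and panel above 30 N).
It fails at once if the panel's set tilt is shifted (window middle moved more than 8 mm) (distance of window from where it was at the start of the episode above 0.008 m).
It fails at once if the blue tube rack is pushed more than 30 mm (distance of tube_rack from where it was at the start of the episode above 0.03 m).
It also fails if it takes over 51 s, if anything falls off the work surface, if the arm or the gripper's body presses on something with over 40 N, if the wrist force passes 120 N, or if a joint passes its speed limit or range.

## Working session

There is one attempt and no reset: what is moved stays moved. The work goes in short steps, Python scripts to look and compute and a tool call to move; the robot and the scene stay as the last step left them, time stands still between calls to the robot, and variables do not carry over. Pictures are saved under pics/ and viewed, about 8 in all and at most 12, crops included, and the job is handed in when it is done.

Besides the shell and the picture viewer there is one more tool, called after ">>>" by a JSON object that holds its "name" and its "arguments". step_arm: Moves the arm, as the interface text tells. Its arguments: {"type":"object","properties":{"series":{"type":"array","items":{"type":"array"}},"newtons":{"type":"number"}},"required":["series"]}

```bash
ls; mkdir -p pics; cat > h.py <<'E'
import numpy as np, cv2
from cell import manip
from scipy.spatial.transform import Rotation as R
def pose():
    s=manip.sense(); T=np.eye(4); T[:3,:3]=R.from_rotvec(s['tcp_rot']).as_matrix(); T[:3,3]=s['ee_pos']; return T
def grab(name):
    """picture, depth, camera->world, K params"""
    P=pose(); im,d=manip.grab_frame(name); c=manip.camera_info(name)
    W=P@np.array(c['tool_from_camera']) if name=='wrist' else np.linalg.inv(np.array(c['extrinsics']))
    f=im.shape[0]/2/np.tan(np.radians(c['vertical_fov'])/2)
    return im,d,W,(f,c['cx'],c['cy'])
def cloud(d,W,k):
    v,u=np.mgrid[:d.shape[0],:d.shape[1]]; f,cx,cy=k
    p=np.stack([(u-cx)/f*d,-(v-cy)/f*d,-d],-1)
    return p@W[:3,:3].T+W[:3,3]
def save(im,n): cv2.imwrite('pics/'+n,im[...,::-1])
E
python3 - <<'E'
from h import *
for k,v in manip.sense().items(): print(k,v)
print(manip.tip_reach)
for n in ['scene','top']:
    im,d,W,k=grab(n); save(im,n+'.png'); print(n,manip.camera_info(n),(d>0).mean())
    np.savez(n,im=im,d=d,W=W,k=k,P=cloud(d,W,k))
print(manip.camera_info('wrist'))
a=np.load('scene.npz')['im'];b=np.load('top.npz')['im']
E
```

```text
pics
t 0.0
joints [-0.85978515  0.5018684  -0.42674283  1.55143326  0.22079064  1.13827469
 -0.21031778]
qvel [-3.64030580e-04 -1.35276651e-05 -1.00415288e-03 -3.63905472e-04
  5.07348835e-04  8.07446034e-04  1.72987735e-04]
joint_torque [-7.27075803e-04 -5.66595411e+01 -5.81623480e+00 -2.79100031e+01
 -6.86223549e-02  3.08326038e-02  1.97558184e-04]
ee_pos [281.19624299 585.23112805 209.86817264]
tcp_rot [-6.97467078e-01 -3.06268557e+00  2.93880106e-03]
wrist_force [-0.11030818  0.68096386 -0.57671719]
moment [-0.03738324  0.01065052 -0.02402307]
opening 91.80253142590153
22.0
scene {'vertical_fov': 54.197937039172594, 'cx': 317.8142304797271, 'cy': 197.02882196889547, 'extrinsics': array([[ 4.63292105e-01,  8.86140044e-01, -1.07818707e-02,
        -2.70953570e+02],
       [-6.66677965e-01,  3.56516915e-01,  6.54550365e-01,
         2.60503266e+02],
       [ 5.83867208e-01, -2.96059981e-01,  7.55941513e-01,
        -1.30542922e+03],
       [ 0.00000000e+00,  0.00000000e+00,  0.00000000e+00,
         1.00000000e+00]])} 0.9958359375
top {'vertical_fov': 52.570490361992945, 'cx': 321.6
[... 156 characters left out ...]
70e-01,  8.61867290e-03,  9.69527275e-02,
        -5.20930380e+02],
       [-9.70898647e-02,  1.72480182e-02,  9.95126155e-01,
        -9.83157599e+02],
       [ 0.00000000e+00,  0.00000000e+00,  0.00000000e+00,
         1.00000000e+00]])} 0.9959453125
{'vertical_fov': 64.94336998868803, 'cx': 314.4905762942364, 'cy': 195.3849800540763, 'tool_from_camera': array([[-5.03431007e-04,  9.68959412e-01,  2.47219344e-01,
         6.48937554e+01],
       [ 9.99999785e-01,  3.84156637e-04,  5.30697589e-04,
         1.02017277e+00],
       [ 4.19253472e-04,  2.47219558e-01, -9.68959398e-01,
        -1.74928384e+02],
       [ 0.00000000e+00,  0.00000000e+00,  0.00000000e+00,
         1.00000000e+00]])}
```

View images.

View pics/scene.png

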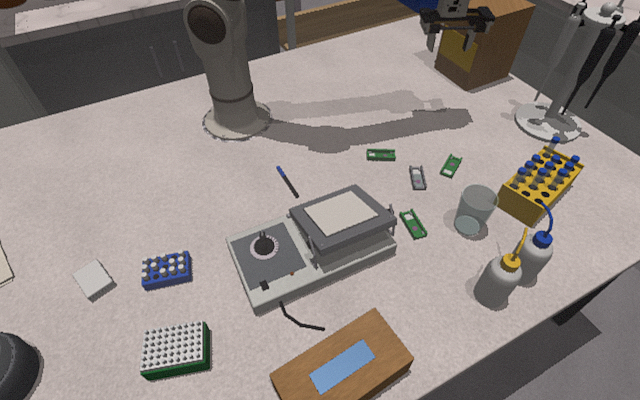

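View pics/top.png

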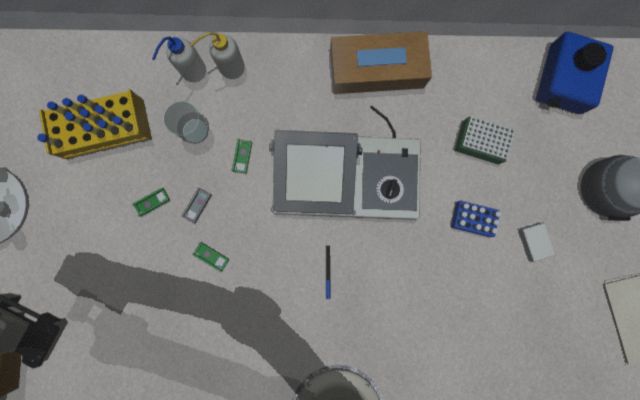

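The scene image shows the box at (310,240). In the top view, the grey cassette is at (197,205), among green look-alikes at (151,202), (242,156) and (211,256). The window is at (315,173), the key at (391,188) and the blue rack at (476,219). Only the grey tray fits the description.

```bash
cat > m.py <<'E'
from h import *
def pca(p):
    c=p.mean(0);u,s,v=np.linalg.svd(p-c,full_matrices=False);return c,v,s/np.sqrt(len(p))
t=np.load('top.npz');s=np.load('scene.npz')
for n,a,box in [('top',t,(286,145,346,202)),('scene',s,(305,195,380,232))]:
    im=a['im'];P=a['P'];x0,y0,x1,y1=box
    hsv=cv2.cvtColor(im,cv2.COLOR_RGB2HSV)
    g=im.astype(int)
    cy,cx=(y0+y1)//2,(x0+x1)//2
    ref=g[cy-4:cy+5,cx-4:cx+5].mean((0,1))
    m=(np.abs(g-ref).max(2)<25).astype(np.uint8)
    k,lab=cv2.connectedComponents(m,connectivity=4); m=(lab==lab[cy,cx])
    # pane
    c,v,sd=pca(P[cv2.erode(m.astype(np.uint8),np.ones((5,5)))>0]); nn=v[2]*np.sign(v[2][2])
    cn=cv2.findContours(m.astype(np.uint8),cv2.RETR_EXTERNAL,cv2.CHAIN_APPROX_NONE)[0][0]
    r=cv2.minAreaRect(cn)
    print(n,'ref',ref,'n px',m.sum(),'mean',c,'norm',nn,'tilt',np.arccos(nn[2]),'az',np.degrees(np.arctan2(-nn[1],-nn[0])),'sd',sd,'size',sd*np.sqrt(12),'rect',r)
P=t['P']
print('bench z',P[230:240,260:300,2].mean(),P[300:310,500:520,2].mean())
d=P[160:210,180:215]; 
np.set_printoptions(suppress=True,precision=1,linewidth=220)
# cassette by height
m=P[160+25:160+65,178:218,2]; sub=P[185:225,178:218]; q=sub[(m>6)&(m<30)]
print('cass',len(q),q[:,:2].mean(0),cv2.minAreaRect(q[:,:2].astype(np.float32)),np.percentile(q[:,2],[5,50,95]))
sub=P[165:212,365:416]; z=sub[...,2]; print('deck',np.median(z),'max',z.max())
q=sub[z>z.max()-8]; print('wing',len(q),q.mean(0),cv2.minAreaRect(q[:,:2].astype(np.float32)))
a=cv2.resize(t['im'][130:225,265:425],None,fx=5,fy=5,interpolation=2)[:, :]
b=cv2.resize(t['im'][180:230,175:225],None,fx=5,fy=5,interpolation=2)
a[:250,:250]=b; save(a,'crop.png')
E
python3 m.py
```

```text
top ref [157.13580247 162.50617284 160.27160494] n px 3052 mean [574.86752341  61.09426062 108.21941338] norm [ 0.97858611 -0.1782907   0.10286719] tilt 1.4677468503534703 az 169.6744140858085 sd [66.53140034 34.19886131 33.28473591] size [230.47153136 118.46833069 115.30170744] rect ((314.1094055175781, 172.76437377929688), (56.314971923828125, 54.99602508544922), 2.2906100749969482)
scene ref [193.98765432 185.90123457 178.7654321 ] n px 1737 mean [579.71930662  60.06402568 106.88219556] norm [-0.67083389  0.16405307  0.72323473] tilt 0.7623214922077082 az -13.742026787667017 sd [57.57722529 32.50618571 15.56073719] size [199.45335912 112.60473042  53.90397483] rect ((340.8705749511719, 211.18234252929688), (33.64802169799805, 64.79216766357422), 67.83365631103516)
bench z 4.608953771114865 5.184079358530644
cass 276 [506.6 357.7] ((506.6496276855469, 357.0538024902344), (37.33588790893555, 84.09366607666016), 60.64019012451172) [ 6.4 12.5 17.4]
deck 47.4001182095883 max 1028.190910665638
wing 12 [ 422.7   59.2 1028.2] ((422.7411804199219, 59.242549896240234), (0.0, 0.0), 0.0)
```

View pics/crop.png

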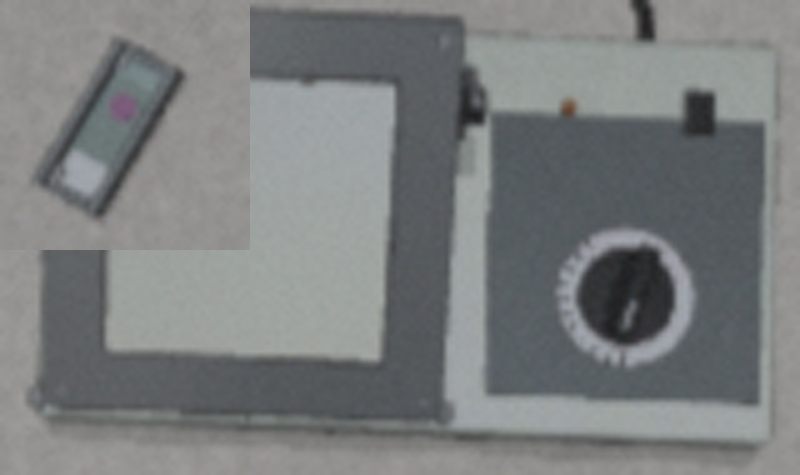

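The crop confirms the grey tray with its glass slide, long axis running up to the right. The wing runs from about (645,250) to (610,340) in the crop, near-along the robot's x. Zero-depth pixels spoiled the window and wing fits, so I'm redoing those.

```bash
cat > m2.py <<'E'
from h import *
np.set_printoptions(suppress=True,precision=3,linewidth=200)
def plane(p):
    for _ in range(4):
        c=p.mean(0);v=np.linalg.svd(p-c,full_matrices=False)[2];n=v[2]*np.sign(v[2][2])
        r=(p-c)@n; p=p[np.abs(r)<max(2.5*np.median(np.abs(r)),1)]
    return c,n,r.std()
for nme,seed in [('top',(315,173)),('scene',(341,211))]:
    a=np.load(nme+'.npz');g=a['im'].astype(int);P=a['P'];d=a['d'];cx,cy=seed
    ref=g[cy-4:cy+5,cx-4:cx+5].mean((0,1))
    m=(np.abs(g-ref).max(2)<25).astype(np.uint8)
    lab=cv2.connectedComponents(m,connectivity=4)[1]; m=(lab==lab[cy,cx]).astype(np.uint8)
    ok=(cv2.erode(m,np.ones((5,5)))>0)&(d>0)&(P[...,2]>30)&(P[...,2]<200)
    c,n,sd=plane(P[ok])
    cn=cv2.findContours(m,cv2.RETR_EXTERNAL,cv2.CHAIN_APPROX_NONE)[0]; cn=max(cn,key=len)[:,0].astype(float)
    f,ux,uy=a['k'];W=a['W']
    ray=np.stack([(cn[:,0]-ux)/f,-(cn[:,1]-uy)/f,-np.ones(len(cn))],-1)@W[:3,:3].T
    o=W[:3,3]; X=o+ray*(((c-o)@n)/(ray@n))[:,None]
    y=np.cross(n,[1,0,0]);y=np.cross([0,0,1],-n*np.array([-1,-1,1]));
    up=-np.array([n[0],n[1],0]);up/=np.linalg.norm(up);yy=np.array([-up[1],up[0],0]);xx=np.cross(yy,n)
    q=np.stack([(X-c)@xx,(X-c)@yy],-1).astype(np.float32)
    r=cv2.minAreaRect(q); cen=c+xx*r[0][0]+yy*r[0][1]
    b=P[(d>0)&(np.abs(P[...,2])<15)&(P[...,0]>250)&(P[...,0]<900)&(abs(P[...,1])<600)]
    print(nme,'npts',ok.sum(),'centre',cen,'n',n,'tilt',np.arccos(n[2]),'az',np.arctan2(yy[1],yy[0])-np.pi/2,'sd',sd,'rect',r,'bench',plane(b))
    if nme=='top': box=P[165:212,365:416];dd=d[165:212,365:416]
    else: box=P[228:262,245:283];dd=d[228:262,245:283]
    z=box[...,2];k=(dd>0)&(z<120); deck=np.median(z[k]); print('deck',deck,'max',np.sort(z[k])[-30:])
    q=box[k&(z>deck+17)]; print('wing',len(q),q.mean(0),cv2.minAreaRect(q[:,:2].astype(np.float32)))
    v=np.linalg.svd(q[:,:2]-q[:,:2].mean(0),full_matrices=False)[2][0];print('dir',v)
    q=box[k&(z>deck+3)];print('skirt',len(q),q.mean(0),cv2.minEnclosingCircle(q[:,:2].astype(np.float32)))
    # grey cassette
    k=(d>0)&(P[...,2]>5)&(P[...,2]<25)&(np.hypot(P[...,0]-507,P[...,1]-357)<52)
    q=P[k];print('cass',len(q),cv2.minAreaRect(q[:,:2].astype(np.float32)),np.percentile(q[:,2],[50,95]))
E
python3 m2.py
```

```text
top npts 2581 centre [574.569  60.697 103.182] n [-0.329  0.013  0.944] tilt 0.33560634880624646 az -0.038822131791057535 sd 1.1371443990704142 rect ((-0.9454383850097656, -0.8976516723632812), (128.6447296142578, 128.49090576171875), 0.46078717708587646) bench (array([539.582,  10.079,  -0.161]), array([-0.001,  0.001,  1.   ]), np.float64(1.3817860284832741))
deck 47.381006840739246 max [82.32  82.478 82.58  82.613 82.663 82.668 82.798 82.884 82.893 82.921 82.998 83.05  83.057 83.293 83.323 83.436 83.582 83.602 83.677 83.816 83.818 83.891 83.923 84.109 84.155 84.362 84.495 85.356
 85.645 86.77 ]
wing 110 [ 546.233 -121.744   79.963] ((547.3556518554688, -123.06714630126953), (12.252942085266113, 44.47107696533203), 70.59768676757812)
dir [-0.944  0.331]
skirt 414 [ 546.714 -122.497   61.193] ((547.4369506835938, -125.22880554199219), 69.69810485839844)
cass 326 ((509.103271484375, 355.8810119628906), (37.599937438964844, 88.47817993164062), 62.88895797729492) [11.072 17.303]
scene npts 1282 centre [575.022  62.76  103.573] n [-0.327  0.01   0.945] tilt 0.3335251432521413 az -0.0301
[... 180 characters left out ...]
011]), array([-0.   , -0.002,  1.   ]), np.float64(1.0613724538432303))
deck 47.94988339597154 max [81.939 81.961 81.963 82.003 82.134 82.151 82.262 82.351 82.428 82.46  82.474 82.562 82.585 82.712 82.721 82.775 82.801 82.816 82.943 83.15  83.202 83.709 83.742 83.889 83.978 84.109 84.229 84.272
 84.676 85.863]
wing 106 [ 553.088 -124.131   79.59 ] ((548.9607543945312, -123.17515563964844), (11.942574501037598, 44.85450744628906), 71.57386016845703)
dir [ 0.945 -0.328]
skirt 334 [ 552.971 -123.402   63.23 ] ((550.0996704101562, -122.11321258544922), 32.1511344909668)
cass 240 ((506.07794189453125, 354.1305236816406), (43.065589904785156, 85.97352600097656), 60.647117614746094) [10.064 18.067]
```

```bash
cat > go.py <<'E'
# usage: go.py x y z heading(of tool x, rad)  -> shift/turn in tool axes
import sys
from h import *
x,y,z,h=map(float,sys.argv[1:5]); T=pose(); s=manip.sense()
d=T[:3,:3].T@(np.array([x,y,z])-T[:3,3]); cur=np.arctan2(T[1,0],T[0,0])
print('t',s['t'],'pos',T[:3,3].round(1),'down',T[:3,2].round(4),'heading',cur.round(3),'shift',d.round(1),'turn',((cur-h+np.pi)%(2*np.pi)-np.pi).round(3),'q',np.round(s['joints'],2),'F',np.round(s['wrist_force'],1),'M',np.round(s['moment'],2),'open',round(s['opening'],1))
E
python3 go.py 548 -123 180 2.807
```

```text
t 0.1 pos [281.2 585.3 210. ] down [-8.0e-04 -1.6e-03 -1.0e+00] heading 2.694 shift [-547.2 -522.9   30.9] turn -0.113 q [-0.86  0.5  -0.43  1.55  0.22  1.14 -0.21] F [-0.4 -0.  -0.5] M [ 0.04 -0.01  0.01] open 91.7
```

>>> {"name": "step_arm", "arguments": {"series": [[0.1, [-137, -131, 8], -0.03], [0.1, [-274, -261, 15], -0.06], [0.1, [-410, -392, 23], -0.09], [0.1, [-547, -523, 31], -0.113], [0.1, [-547, -523, 31], -0.113], [0.1, [-547, -523, 31], -0.113], [0.1, [-547, -523, 31], -0.113], [0.1, [-547, -523, 31], -0.113], [0.1, [-547, -523, 31], -0.113], [0.1, [-547, -523, 31], -0.113], [0.1, [-547, -523, 31], -0.113], [0.1, [-547, -523, 31], -0.113], [0.1, [-547, -523, 31], -0.113], [0.1, [-547, -523, 31], -0.113], [0.1, [-547, -523, 31], -0.113], [0.1, [-547, -523, 31], -0.113]]}}

```text
t: 2.1
ee_pos: [547.7, -121.0, 180.0]
tcp_rot: [-0.519, -3.098, 0.002]
wrist_force: [-0.1, -0.6, -0.7]
opening: 50.7
```

```bash
python3 go.py 548 -123 82 2.807; python3 - <<'E'
from h import *
im,d,W,k=grab('wrist'); save(im,'w1.png'); P=cloud(d,W,k); np.savez('w1',im=im,d=d,P=P)
q=P[(d>0)&(P[...,2]>72)&(P[...,2]<95)&(np.hypot(P[...,0]-548,P[...,1]+123)<35)]
print(len(q),q.mean(0),cv2.minAreaRect(q[:,:2].astype(np.float32)),np.percentile(q[:,2],[10,50,90]))
E
```

```text
t 2.1 pos [ 547.7 -121.   180. ] down [-8.e-04 -1.e-03 -1.e+00] heading 2.81 shift [-1.  -1.6 98. ] turn 0.003 q [ 0.25  0.35 -0.09  1.82  0.04  0.98  1.37] F [-0.1 -0.6 -0.7] M [ 0.   -0.04 -0.03] open 50.7
633 [ 545.94331905 -122.20691567   82.56211117] ((546.9085693359375, -122.8953857421875), (11.604584693908691, 43.03066635131836), 71.00646209716797) [81.23713605 82.81363847 83.87505089]
```

View pics/w1.png

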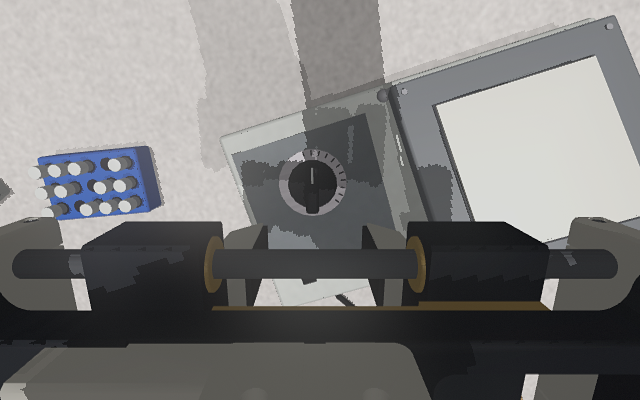

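The wrist view shows the wing at (313,185), lined up between the fingers. Its centre measures (547,-123), top at z 83.

>>> {"name": "step_arm", "arguments": {"series": [[0.1, [0, -2, 50], 0], [0.1, [0, -2, 97], 0], [0.1, [0, -2, 97], 0], [0.1, [0, -2, 97], 0], [-1, [0, -2, 97], 0], [-1, [0, -2, 97], 0], [-1, [0, -2, 97], 0], [-1, [0, -2, 97], 0], [-1, [0, -2, 97], 0]], "newtons": 45}}

```text
t: 3.28
ee_pos: [547.0, -123.4, 83.1]
tcp_rot: [-0.52, -3.098, 0.002]
wrist_force: [0.4, -0.0, -1.0]
opening: 5.3
```

>>> {"name": "step_arm", "arguments": {"series": [[-1, [0, 0, 0], 0], [-1, [0, 0, 0], 0]]}}

```text
t: 3.52
ee_pos: [547.0, -123.4, 83.0]
tcp_rot: [-0.519, -3.098, 0.002]
wrist_force: [1.0, -0.0, 0.3]
opening: 0.4
```

```bash
python3 go.py 548 -123 82 2.807; python3 - <<'E'
from h import *
im,d,W,k=grab('wrist'); save(im,'w2.png')
E
```

```text
t 3.525 pos [ 547.  -123.4   83. ] down [-8.0e-04 -1.2e-03 -1.0e+00] heading 2.809 shift [-0.9  0.7  1. ] turn 0.002 q [ 0.24  0.47 -0.09  1.89  0.06  0.78  1.36] F [ 1.  -0.   0.3] M [0.04 0.04 0.04] open 0.4
```

View pics/w2.png

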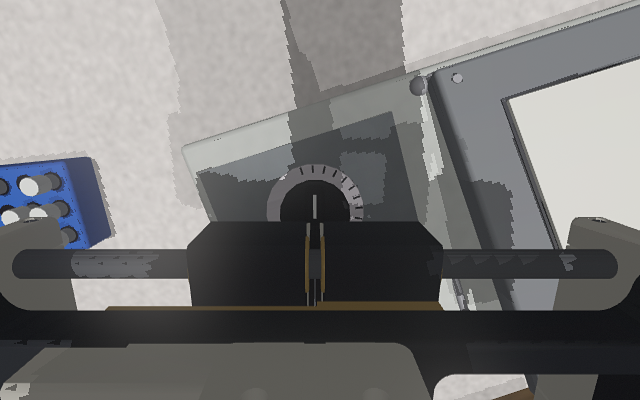

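The fingers read almost shut (0.4 mm), with the wing at (314,205) partly hidden beneath them. I'll use depth to see whether the wing is really between the pads.

```bash
python3 - <<'E'
from h import *
np.set_printoptions(suppress=True,precision=1,linewidth=200)
im,d,W,k=grab('wrist'); T=np.linalg.inv(pose())
P=cloud(d,W,k); L=(P-pose()[:3,3])@pose()[:3,:3]
print('rows at col 315: row,depth,tool xyz,world')
for r in [190,200,210,216,220,224,228,235,245,260,280,295]:
    print(r,[ (c,d[r,c].round(0),L[r,c].round(0),P[r,c,2].round(0)) for c in (250,303,314,330)])
im,d,W,k=grab('scene'); save(cv2.resize(im[190:290,200:330],None,fx=6,fy=6,interpolation=2),'s2.png')
E
```

```text
rows at col 315: row,depth,tool xyz,world
190 [(250, np.float32(215.0), array([ 15., -43.,  35.]), np.float64(49.0)), (303, np.float32(207.0), array([17., -7., 26.]), np.float64(57.0)), (314, np.float32(187.0), array([22.,  1.,  7.]), np.float64(76.0)), (330, np.float32(207.0), array([17., 11., 26.]), np.float64(57.0))]
200 [(250, np.float32(218.0), array([  8., -44.,  35.]), np.float64(48.0)), (303, np.float32(209.0), array([10., -7., 27.]), np.float64(56.0)), (314, np.float32(181.0), array([18.,  1., -1.]), np.float64(84.0)), (330, np.float32(209.0), array([10., 11., 26.]), np.float64(57.0))]
210 [(250, np.float32(220.0), array([  0., -44.,  36.]), np.float64(47.0)), (303, np.float32(209.0), array([ 4., -7., 25.]), np.float64(58.0)), (314, np.float32(183.0), array([11.,  1., -0.]), np.float64(83.0)), (330, np.float32(210.0), array([ 3., 11., 27.]), np.float64(56.0))]
216 [(250, np.float32(221.0), array([ -4., -44.,  35.]), np.float64(48.0)), (303, np.float32(211.0), array([-1., -7., 26.]), np.float64(57.0)), (314, np.float32(184.0), array([ 8.,  1., -0.]), np.float64(83.0)), (330, 
[... 1702 characters left out ...]
-100.]), np.float64(183.0)), (330, np.float32(75.0), array([  31.,    5., -106.]), np.float64(189.0))]
280 [(250, np.float32(77.0), array([  26.,  -15., -105.]), np.float64(188.0)), (303, np.float32(76.0), array([  26.,   -2., -107.]), np.float64(190.0)), (314, np.float32(125.0), array([  1.,   1., -62.]), np.float64(145.0)), (330, np.float32(76.0), array([  26.,    5., -106.]), np.float64(189.0))]
295 [(250, np.float32(77.0), array([  22.,  -15., -106.]), np.float64(189.0)), (303, np.float32(75.0), array([  23.,   -2., -108.]), np.float64(191.0)), (314, np.float32(127.0), array([ -6.,   1., -62.]), np.float64(145.0)), (330, np.float32(77.0), array([  22.,    5., -106.]), np.float64(189.0))]
```

View pics/s2.png

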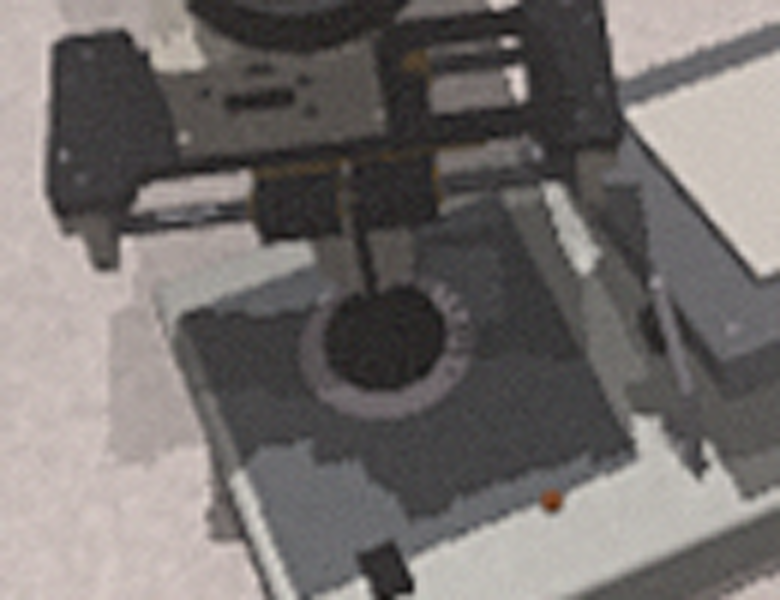

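Neither the wrist depth nor the scene crop supports the reported tip. The finger front face (tool x=8) ends at about tool z -16, where +22 is stated, and the crop shows the closed fingers ending above the wing. I'll check this against the starting pictures before moving.

```bash
python3 - <<'E'
from h import *
np.set_printoptions(suppress=True,precision=1,linewidth=200)
# start: TCP (281.2,585.3,210): fingers open 92 along (0.433,.901)
a=np.load('scene.npz');P=a['P'];d=a['d']
x=np.array([-.901,.433]);y=np.array([.433,.901]);q=P[...,:2]-[281.2,585.3]
L=np.stack([q@x,q@y,210-P[...,2]],-1)
m=(d>0)&(abs(L[...,0])<25)&(abs(L[...,1])<75)&(P[...,2]>120)
for lo,hi in [(-75,-35),(35,75)]:
    p=L[m&(L[...,1]>lo)&(L[...,1]<hi)]; z=np.sort(p[:,2]); print(len(p),'deepest tool z',z[-12:], 'y of deepest',p[np.argsort(p[:,2])[-8:],1],'x',p[np.argsort(p[:,2])[-8:],0])
im,d,W,k=grab('scene');P=cloud(d,W,k);T=pose();L=(P-T[:3,3])@T[:3,:3]
m=(d>0)&(abs(L[...,0])<14)&(abs(L[...,1])<22)&(L[...,2]<-3)&(L[...,2]>-80)
p=L[m];print('now',len(p),np.sort(p[:,2])[-15:],'x range',np.percentile(p[p[:,2]>-50,0],[2,98]),'y',np.percentile(p[p[:,2]>-50,1],[2,98]))
print(manip.tip_reach, [n for n in dir(manip) if n[0]!='_'])
E
```

```text
356 deepest tool z [-29.1 -28.4 -27.3 -26.2 -25.5 -25.3 -24.7 -22.8 -21.9 -19.9 -19.5 -18.5] y of deepest [-55.3 -46.6 -49.1 -46.3 -48.6 -50.3 -48.4 -50.7] x [-13.4 -13.4 -12.2 -14.5 -12.7  -9.  -14.1 -12.2]
361 deepest tool z [-22.3 -21.7 -21.6 -21.3 -21.1 -20.6 -19.9 -19.7 -18.9 -18.8 -17.7 -14.3] y of deepest [56.7 47.2 50.3 46.3 48.2 47.2 46.5 48.9] x [-11.3  -4.1 -14.4  -8.1 -12.4   5.    1.3  -4.1]
now 147 [-23.4 -21.7 -21.4 -21.3 -20.  -19.4 -19.3 -19.3 -19.  -18.9 -18.  -17.9 -17.2 -17.  -14.1] x range [-13.7  -9.7] y [-15.7  17.7]
22.0 ['MotionError', 'camera_info', 'grab_frame', 'sense', 'sign_off', 'tip_reach']
```

Three depth checks agree that the real fingertips are at tool z of about -16.5, so the reported TCP lies about 38 mm too far ahead. I'll correct for that: open, then go down about 37 mm more (tips at z of about 62, skirt at 57).

>>> {"name": "step_arm", "arguments": {"series": [[0.0, [0, 0, 0], 0], [0.0, [0, 0, 0], 0], [0.0, [0, 0, 0], 0], [0.0, [0, 0, 0], 0], [0.0, [0, 0, 15], 0], [0.0, [0, 0, 30], 0], [0.0, [0, 0, 37], 0], [0.0, [0, 0, 37], 0], [-1, [0, 0, 37], 0], [-1, [0, 0, 37], 0], [-1, [0, 0, 37], 0], [-1, [0, 0, 37], 0], [-1, [0, 0, 37], 0], [-1, [0, 0, 37], 0]], "newtons": 45}}

```text
t: 5.48
ee_pos: [547.2, -123.4, 46.3]
tcp_rot: [-0.519, -3.098, 0.002]
wrist_force: [-0.6, -0.2, 3.0]
opening: 11.5
```

Opening 11.5 mm: the wing is held. Winding now; a positive turn about the downward tool z is clockwise seen from above.

>>> {"name": "step_arm", "arguments": {"series": [[-1, [0, 0, 0], 0.17], [-1, [0, 0, 0], 0.34], [-1, [0, 0, 0], 0.51], [-1, [0, 0, 0], 0.68], [-1, [0, 0, 0], 0.85], [-1, [0, 0, 0], 1.02], [-1, [0, 0, 0], 1.19], [-1, [0, 0, 0], 1.36], [-1, [0, 0, 0], 1.53], [-1, [0, 0, 0], 1.7], [-1, [0, 0, 0], 1.87], [-1, [0, 0, 0], 2.0], [-1, [0, 0, 0], 2.08], [-1, [0, 0, 0], 2.08]]}}

```text
t: 7.22
ee_pos: [545.2, -123.9, 46.3]
tcp_rot: [-2.935, -1.119, 0.006]
wrist_force: [-5.7, -0.1, 7.0]
opening: 11.5
```

```bash
python3 go.py 547 -123 46 0.73
```

```text
t 7.225 pos [ 545.2 -123.9   46.3] down [-0.0037 -0.0012 -1.    ] heading 0.728 shift [1.9 0.5 0.3] turn -0.002 q [-0.17  0.56  0.44  1.92 -0.34  0.73 -0.38] F [-5.7 -0.1  7. ] M [-0.28  1.25 -0.02] open 11.5
```

>>> {"name": "step_arm", "arguments": {"series": [[-1, [1, 0, 0], 0.06], [-1, [1, 0, 0], 0.12], [-1, [1, 0, 0], 0.18], [-1, [1, 0, 0], 0.22], [-1, [1, 0, 0], 0.25]]}}

```text
t: 7.85
ee_pos: [545.3, -123.6, 46.3]
tcp_rot: [3.052, 0.744, -0.008]
wrist_force: [-3.5, -2.1, 5.1]
opening: 12.8
```

```bash
python3 go.py 547 -123 46 0.48
```

```text
t 7.85 pos [ 545.3 -123.6   46.3] down [-0.0048 -0.0018 -1.    ] heading 0.478 shift [1.7 0.3 0.3] turn -0.002 q [-0.22  0.58  0.5   1.92 -0.39  0.74 -0.58] F [-3.5 -2.1  5.1] M [-0.48  0.95  1.08] open 12.8
```

The moment jumped to 1.1 N m with slight slip, so the key is at its stop. Releasing and lifting.

>>> {"name": "step_arm", "arguments": {"series": [[0.0, [0, 0, 0], 0], [0.0, [0, 0, 0], 0], [0.0, [0, 0, 0], 0], [0.0, [0, 0, 0], 0], [0.0, [0, 0, -50], 0], [0.0, [0, 0, -100], 0], [0.0, [0, 0, -130], 0], [0.0, [0, 0, -130], 0]]}}

```text
t: 8.85
ee_pos: [548.1, -123.8, 179.1]
tcp_rot: [3.05, 0.743, 0.001]
wrist_force: [0.8, 0.4, 0.5]
opening: 45.7
```

```bash
python3 - <<'E'
from h import *
im,d,W,k=grab('wrist'); P=cloud(d,W,k)
q=P[(d>0)&(P[...,2]>72)&(P[...,2]<95)&(np.hypot(P[...,0]-548,P[...,1]+123)<35)]
c=q[:,:2].mean(0);v=np.linalg.svd(q[:,:2]-c,full_matrices=False)[2][0]
print(len(q),c,v,'clockwise wound',(-0.335-np.arctan2(v[1],v[0]))%np.pi)
im,d,W,k=grab('top'); P=cloud(d,W,k)
q=P[(d>0)&(P[...,2]>72)&(P[...,2]<95)&(np.hypot(P[...,0]-548,P[...,1]+123)<35)]
c=q[:,:2].mean(0);v=np.linalg.svd(q[:,:2]-c,full_matrices=False)[2][0]
print(len(q),c,v,'clockwise wound',(-0.335-np.arctan2(v[1],v[0]))%np.pi)
E
python3 go.py 507 356.5 150 2.6
```

```text
646 [ 548.80050697 -121.99717105] [-0.81953609 -0.57302758] clockwise wound 2.1963972918077284
t 8.95 pos [ 545.8 -123.   176.1] down [-0.0048 -0.0012 -1.    ] heading 0.478 shift [ 186.5 -443.5   25.7] turn -2.122 q [-0.3   0.4   0.6   1.84 -0.26  0.99 -0.69] F [-0.5 -0.2 -0.3] M [-0.08  0.22 -0.02] open 45.4<stdin>:8: RuntimeWarning: Mean of empty slice.
  ret = um.true_divide(
Traceback (most recent call last):
IndexError: index 0 is out of bounds for axis 0 with size 0
```

The wing now points 2.20 rad clockwise of its start and hit a hard stop, so it is fully wound. On to the cassette.

>>> {"name": "step_arm", "arguments": {"series": [[0.35, [31, -74, 0], -0.17], [0.35, [62, -148, 0], -0.34], [0.35, [93, -221, 0], -0.51], [0.35, [124, -295, 0], -0.68], [0.35, [155, -369, 0], -0.85], [0.35, [186, -443, 20], -1.02], [0.35, [186, -443, 45], -1.19], [0.35, [186, -443, 45], -1.36], [0.35, [186, -443, 45], -1.53], [0.35, [186, -443, 45], -1.7], [0.35, [186, -443, 45], -1.87], [0.35, [186, -443, 45], -2.04], [0.35, [186, -443, 45], -2.15], [0.35, [186, -443, 45], -2.15], [0.35, [186, -443, 45], -2.15]]}}

```text
t: 10.82
ee_pos: [506.1, 355.4, 129.6]
tcp_rot: [-0.799, -3.032, 0.006]
wrist_force: [0.0, 0.8, 0.4]
opening: 62.0
```

```bash
cat > cas.py <<'E'
from h import *
im,d,W,k=grab('wrist'); P=cloud(d,W,k); save(im,'w3.png')
b=P[(d>0)&(abs(P[...,2])<4)&(np.hypot(P[...,0]-507,P[...,1]-356)<120)]; print('bench',np.median(b[:,2]))
q=P[(d>0)&(P[...,2]>6)&(P[...,2]<30)&(np.hypot(P[...,0]-507,P[...,1]-356)<55)]
print(len(q),cv2.minAreaRect(q[:,:2].astype(np.float32)),np.percentile(q[:,2],[50,90,98]))
E
python3 cas.py; python3 go.py 507 356.5 130 2.628
```

```text
bench 1.1584363271178972
1787 ((507.1110534667969, 357.8706359863281), (36.05336380004883, 84.1177749633789), 61.446014404296875) [15.91712573 17.614431   18.24841284]
t 10.875 pos [506.3 355.5 129.9] down [-0.0059 -0.002  -1.    ] heading 2.627 shift [-0.1  1.2 -0.1] turn -0.001 q [-0.64  0.5  -0.02  1.71  0.01  0.94  0.39] F [-0.4 -0.1 -0.6] M [-0.01 -0.02  0.03] open 62.2
```

View pics/w3.png

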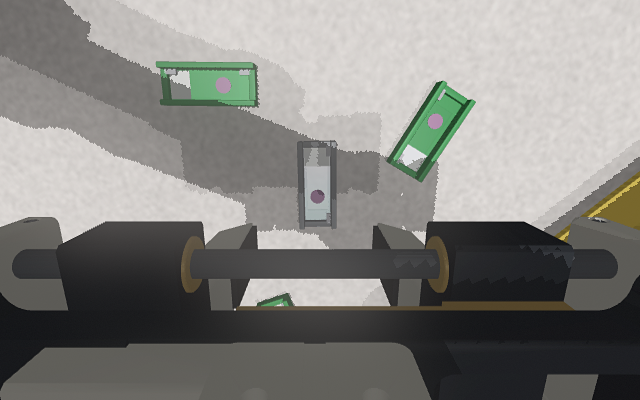

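The close view shows the grey tray at (317,185) between the fingers, with green ones at (210,83) and (432,130). It measures centre (507.1,357.9), 36.1 x 84.1 mm, which matches. I'm lowering over it and approaching the bench gently to pin down the real tip height.

>>> {"name": "step_arm", "arguments": {"series": [[0.35, [0.5, 2.5, 50], -0.016], [0.35, [0.5, 2.5, 100], -0.016], [0.35, [0.5, 2.5, 130], -0.016], [0.35, [0.5, 2.5, 138], -0.016], [0.35, [0.5, 2.5, 140], -0.016], [0.35, [0.5, 2.5, 141], -0.016], [0.35, [0.5, 2.5, 141], -0.016]]}}

```text
t: 11.75
ee_pos: [507.2, 358.4, -9.7]
tcp_rot: [-0.775, -3.041, 0.002]
wrist_force: [0.2, -0.1, -0.0]
opening: 62.2
```

>>> {"name": "step_arm", "arguments": {"series": [[0.35, [0, 0, 1], 0], [0.35, [0, 0, 2], 0], [0.35, [0, 0, 2], 0]]}}

```text
t: 12.12
ee_pos: [507.2, 358.3, -11.7]
tcp_rot: [-0.775, -3.041, 0.002]
wrist_force: [-0.6, -0.0, 1.4]
opening: 61.8
```

>>> {"name": "step_arm", "arguments": {"series": [[0.35, [0, 0, 1], 0], [0.35, [0, 0, 2], 0], [0.35, [0, 0, 2], 0]]}}

```text
t: 12.5
ee_pos: [507.0, 358.2, -13.9]
tcp_rot: [-0.775, -3.04, 0.003]
wrist_force: [0.3, 0.2, 0.1]
opening: 62.1
```

>>> {"name": "step_arm", "arguments": {"series": [[0.35, [0, 0, 1], 0], [0.35, [0, 0, 2], 0], [0.35, [0, 0, 2], 0]]}}

```text
t: 12.88
ee_pos: [507.1, 358.3, -15.4]
tcp_rot: [-0.775, -3.04, 0.003]
wrist_force: [-2.0, -0.8, 5.2]
opening: 62.2
```

>>> {"name": "step_arm", "arguments": {"series": [[0.35, [0, 0, 1], 0], [0.35, [0, 0, 1.5], 0], [0.35, [0, 0, 1.5], 0]]}}

```text
t: 13.25
ee_pos: [507.1, 358.3, -15.4]
tcp_rot: [-0.775, -3.04, 0.003]
wrist_force: [-3.8, -3.1, 11.7]
opening: 61.7
```

The tips touch the bench at TCP z = -15.4. I'll raise 7.5 mm so the tips sit 7.5 mm above the underside, grip, and lift.

>>> {"name": "step_arm", "arguments": {"series": [[0.35, [0, 0, -7.5], 0], [0.35, [0, 0, -7.5], 0], [-1, [0, 0, -7.5], 0], [-1, [0, 0, -7.5], 0], [-1, [0, 0, -7.5], 0], [-1, [0, 0, -7.5], 0], [-1, [0, 0, -7.5], 0], [-1, [0, 0, -7.5], 0], [-1, [0, 0, -17], 0], [-1, [0, 0, -27], 0], [-1, [0, 0, -50], 0], [-1, [0, 0, -75], 0], [-1, [0, 0, -75], 0], [-1, [0, 0, -75], 0]], "newtons": 12}}

```text
t: 15.0
ee_pos: [507.2, 358.3, 59.5]
tcp_rot: [-0.775, -3.041, 0.003]
wrist_force: [0.0, 0.3, -1.3]
opening: 36.1
```

```bash
python3 go.py 568 61.5 140 3.108; python3 - <<'E'
from h import *
im,d,W,k=grab('scene'); P=cloud(d,W,k); T=pose();L=(P-T[:3,3])@T[:3,:3]
v,u=np.where((d>0)&(abs(L[...,0])<50)&(abs(L[...,1])<22)&(L[...,2]<0)&(L[...,2]>-30)); print(u.mean(),v.mean())
c,r=int(u.mean()),int(v.mean()); save(cv2.resize(im[r-45:r+45,c-60:c+60],None,fx=6,fy=6,interpolation=2),'s3.png')
E
```

```text
t 15.0 pos [507.2 358.3  59.5] down [-4.2e-03 -6.0e-04 -1.0e+00] heading 2.643 shift [-195.1 -231.7  -80.5] turn -0.465 q [-0.64  0.59 -0.02  1.74  0.01  0.81  0.4 ] F [ 0.   0.3 -1.3] M [0.04 0.04 0.  ] open 36.1
423.4627329192547 162.444099378882
```

View pics/s3.png

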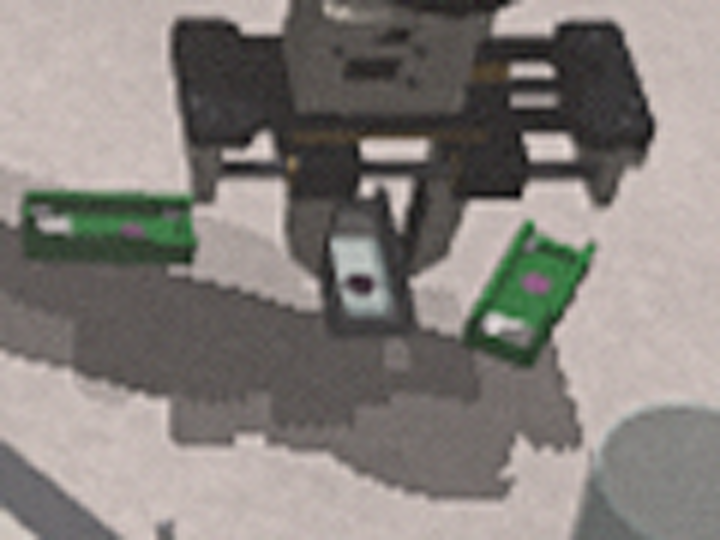

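The picture shows the grey tray held level between the fingers at about (365,270), clear of the greens, opening 36.1 mm. The tool stays vertical, so I'll carry it over the window with the jaws along the window's y axis. Its far end will touch first and it will pivot in the light grip until flush.

>>> {"name": "step_arm", "arguments": {"series": [[-1, [0, 0, -40], 0], [-1, [0, 0, -80], 0], [-1, [-28, -33, -80], -0.06], [-1, [-56, -66, -80], -0.12], [-1, [-84, -98, -80], -0.18], [-1, [-112, -131, -80], -0.24], [-1, [-140, -164, -80], -0.3], [-1, [-168, -197, -80], -0.36], [-1, [-185, -216, -80], -0.42], [-1, [-198, -230, -80], -0.465], [-1, [-198, -230, -80], -0.465], [-1, [-198, -230, -80], -0.465]]}}

```text
t: 16.55
ee_pos: [570.3, 62.5, 138.3]
tcp_rot: [-0.053, -3.135, 0.001]
wrist_force: [-0.1, -0.4, -0.4]
opening: 35.6
```

```bash
python3 go.py 571 61.5 112 3.108; python3 - <<'E'
from h import *
# fresh window plane from the wrist view, visible parts of the pane; cassette far end relative
im,d,W,k=grab('wrist'); P=cloud(d,W,k); save(im,'w4.png'); np.savez('w4',im=im,d=d,P=P)
n=np.array([-.328,.0115,.9446]);c=np.array([574.8,61.5,103.4])
r=(P-c)@n; q=(P-c); u=q[...,0]*.9446+q[...,2]*.328; v=q[...,1]
m=(d>0)&(abs(r)<8)&(abs(u)<58)&(abs(v)<58); p=P[m]
for _ in range(3):
    cc=p.mean(0);nn=np.linalg.svd(p-cc,full_matrices=False)[2][2];nn*=np.sign(nn[2]);e=(p-cc)@nn;p=p[abs(e)<2]
print(len(p),nn,'tilt',np.arccos(nn[2]),'offset of plane at c',(cc-c)@nn)
E
```

```text
t 16.55 pos [570.3  62.5 138.3] down [-6.5e-03 -7.0e-04 -1.0e+00] heading 3.107 shift [-0.9 -1.  26.3] turn -0.001 q [-0.12  0.42 -0.04  1.82  0.02  0.91  1.36] F [-0.1 -0.4 -0.4] M [ 0.01 -0.05 -0.08] open 35.6
10153 [-0.32573188  0.01074404  0.94540114] tilt 0.331973091767063 offset of plane at c 1.070033059746085
```

View pics/w4.png

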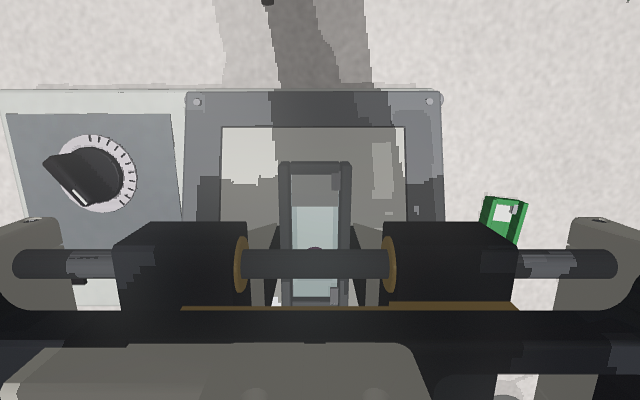

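The wrist view shows the tray at (316,235), centred and square on the pane (columns 220-405), with the wing in its wound position. Three cameras agree on the plane to 1 mm. Descending in force-checked steps.

>>> {"name": "step_arm", "arguments": {"series": [[-1, [-1, -1, 12], 0], [-1, [-1, -1, 22], 0], [-1, [-1, -1, 26], 0], [-1, [-1, -1, 28], 0], [-1, [-1, -1, 30], 0], [-1, [-1, -1, 32], 0], [-1, [-1, -1, 32], 0]]}}

```text
t: 17.48
ee_pos: [571.3, 61.9, 106.8]
tcp_rot: [-0.052, -3.135, 0.001]
wrist_force: [-1.1, 0.4, 1.3]
opening: 36.0
```

>>> {"name": "step_arm", "arguments": {"series": [[-1, [0, 0, 1], 0], [-1, [0, 0, 2], 0], [-1, [0, 0, 3], 0], [-1, [0, 0, 4], 0], [-1, [0, 0, 4], 0]]}}

```text
t: 18.1
ee_pos: [571.1, 61.9, 102.6]
tcp_rot: [-0.052, -3.135, 0.001]
wrist_force: [-1.1, -0.2, 2.2]
opening: 36.0
```

Contact made at 1-2 N and it is pivoting. Continuing.

>>> {"name": "step_arm", "arguments": {"series": [[-1, [0, 0, 1], 0], [-1, [0, 0, 2], 0], [-1, [0, 0, 3], 0], [-1, [0, 0, 4], 0], [-1, [0, 0, 4], 0]]}}

```text
t: 18.73
ee_pos: [571.1, 61.9, 98.5]
tcp_rot: [-0.052, -3.135, 0.001]
wrist_force: [-1.9, -0.6, 2.1]
opening: 35.6
```

>>> {"name": "step_arm", "arguments": {"series": [[-1, [0, 0, 0.5], 0], [-1, [0, 0, 1], 0], [-1, [0, 0, 1.5], 0], [-1, [0, 0, 1.5], 0]]}}

```text
t: 19.23
ee_pos: [571.1, 61.9, 97.0]
tcp_rot: [-0.052, -3.135, 0.001]
wrist_force: [-1.7, 0.3, 1.7]
opening: 36.3
```

>>> {"name": "step_arm", "arguments": {"series": [[-1, [0, 0, 0.5], 0], [-1, [0, 0, 1], 0], [-1, [0, 0, 1], 0]]}}

```text
t: 19.6
ee_pos: [571.2, 61.9, 96.0]
tcp_rot: [-0.052, -3.135, 0.001]
wrist_force: [-1.0, 0.8, 1.8]
opening: 36.0
```

>>> {"name": "step_arm", "arguments": {"series": [[-1, [0, 0, 0.5], 0], [-1, [0, 0, 1], 0], [-1, [0, 0, 1], 0]]}}

```text
t: 19.98
ee_pos: [571.2, 61.9, 94.9]
tcp_rot: [-0.052, -3.135, 0.001]
wrist_force: [-1.8, 0.9, 2.3]
opening: 35.7
```

>>> {"name": "step_arm", "arguments": {"series": [[-1, [0, 0, 0.5], 0], [-1, [0, 0, 1], 0], [-1, [0, 0, 1], 0]]}}

```text
t: 20.35
ee_pos: [571.3, 61.9, 94.0]
tcp_rot: [-0.052, -3.135, 0.001]
wrist_force: [-1.6, 0.0, 2.3]
opening: 35.5
```

```bash
cat > chk.py <<'E'
from h import *
import sys
np.set_printoptions(suppress=True,precision=3,linewidth=200)
im,d,W,k=grab('wrist'); P=cloud(d,W,k); np.savez('wc',im=im,d=d,P=P)
c=np.array([574.8,61.5,103.4]);th=.333;az=-.034
xx=np.array([np.cos(th)*np.cos(az),np.cos(th)*np.sin(az),np.sin(th)]);yy=np.array([-np.sin(az),np.cos(az),0]);nn=np.cross(xx,yy)
Q=np.stack([(P-c)@xx,(P-c)@yy,(P-c)@nn],-1); ok=d>0
def fit(m,t):
    p=Q[m]
    for _ in range(4):
        A=np.c_[p[:,:2],np.ones(len(p))];s=np.linalg.lstsq(A,p[:,2],rcond=None)[0];e=p[:,2]-A@s;p=p[abs(e)<max(1.0,2*e.std())]
    print(t,len(p),'slopes x,y',s[:2],'h0',s[2],'x',np.percentile(p[:,0],[1,99]),'y',np.percentile(p[:,1],[1,99]))
pane=ok&(abs(Q[...,0])<58)&(abs(Q[...,1])<60)&(abs(Q[...,1])>27)&(abs(Q[...,2])<5); fit(pane,'pane')
fit(ok&(abs(Q[...,0])<48)&(abs(Q[...,1])<11)&(Q[...,2]>-2)&(Q[...,2]<9),'tray floor')
fit(ok&(abs(Q[...,0])<48)&(abs(Q[...,1])>13)&(abs(Q[...,1])<21)&(Q[...,2]>9)&(Q[...,2]<24),'rails')
m=ok&(abs(Q[...,0])<60)&(abs(Q[...,1])<24)&(Q[...,2]>8)&(Q[...,2]<22)
print('rails extents x',np.percentile(Q[m][:,0],[.5,99.5]),'y',np.percentile(Q[m][:,1],[.5,99.5]))
print(manip.sense()['wrist_force'],manip.sense()['moment'])
if len(sys.argv)>1: save(im,sys.argv[1])
E
python3 chk.py
```

```text
pane 8619 slopes x,y [-0.001  0.   ] h0 0.5390680794946362 x [-57.498  -8.32 ] y [-59.339  59.288]
tray floor 3524 slopes x,y [-0.006 -0.002] h0 4.649125755814081 x [-35.055  34.321] y [-10.745  10.799]
rails 1933 slopes x,y [-0.001 -0.   ] h0 16.444406144679103 x [-40.472  31.302] y [-17.413  18.563]
rails extents x [-41.083  32.68 ] y [-22.256  22.726]
[-2.024  0.123  1.755] [ 0.073  0.196 -0.005]
```

Depth shows the tray flush: the rails have the same slope as the pane within 0.001 and stand 15.9 mm above it, with the centre about 1 mm off. I'll add a little push.

>>> {"name": "step_arm", "arguments": {"series": [[-1, [0, 0, 0.5], 0], [-1, [0, 0, 1], 0], [-1, [0, 0, 1], 0], [-1, [0, 0, 1], 0]]}}

```text
t: 20.9
ee_pos: [571.5, 61.9, 93.4]
tcp_rot: [-0.052, -3.136, 0.001]
wrist_force: [-2.8, -0.2, 5.3]
opening: 35.6
```

```bash
python3 chk.py
```

```text
pane 8649 slopes x,y [-0.002  0.001] h0 -0.08631001712871601 x [-57.584  -8.325] y [-59.347  59.203]
tray floor 3539 slopes x,y [-0.004 -0.   ] h0 4.070935320563404 x [-35.043  34.309] y [-10.778  10.779]
rails 1931 slopes x,y [-0.002 -0.001] h0 15.785750330957832 x [-40.717  31.324] y [-17.389  18.579]
rails extents x [-41.027  32.428] y [-22.692  22.877]
[-2.597  0.282  5.994] [-0.013  0.437  0.065]
```

>>> {"name": "step_arm", "arguments": {"series": [[-1, [0, 0, 0.5], 0], [-1, [0, 0, 0.5], 0], [-1, [0, 0, 0.5], 0], [-1, [0, 0, 0.5], 0], [-1, [0, 0, 0.5], 0], [-1, [0, 0, 0.5], 0], [-1, [0, 0, 0.5], 0], [-1, [0, 0, 0.5], 0]]}}

```text
t: 21.95
ee_pos: [571.5, 61.9, 93.3]
tcp_rot: [-0.052, -3.136, 0.001]
wrist_force: [-2.8, 0.0, 5.8]
opening: 36.0
```

```bash
python3 chk.py w5.png; python3 go.py 571 62 93 3.108; python3 - <<'E'
from h import *
T=0
for i in range(3):
    manip.grab_frame('top'); s=manip.sense(); print(s['t'],s['wrist_force'],s['ee_pos'])
E
```

```text
pane 8646 slopes x,y [-0.001  0.001] h0 -0.1386737863494126 x [-57.475  -8.324] y [-59.394  59.288]
tray floor 3555 slopes x,y [-0.004  0.   ] h0 4.00889831007573 x [-35.078  34.29 ] y [-10.746  10.808]
rails 1904 slopes x,y [-0.003 -0.002] h0 15.743560183478483 x [-40.625  31.248] y [-17.361  18.533]
rails extents x [-41.043  32.487] y [-22.496  22.866]
[-2.861  0.032  7.006] [-0.032  0.561  0.004]
t 22.0 pos [571.5  61.9  93.3] down [-5.3e-03 -5.0e-04 -1.0e+00] heading 3.108 shift [0.5 0.1 0.3] turn 0.0 q [-0.12  0.48 -0.04  1.84  0.03  0.82  1.36] F [-2.9  0.   7. ] M [-0.03  0.56  0.  ] open 35.7
22.05 [-3.21030363 -0.09559895  5.70297174] [571.49468598  61.86565646  93.29673191]
22.1 [-2.55518145  0.03440778  5.91167904] [571.50404579  61.86152642  93.33330474]
22.15 [-2.7371847  -0.8673169   6.08178632] [571.52324492  61.88612805  93.31583538]
```

View pics/w5.png

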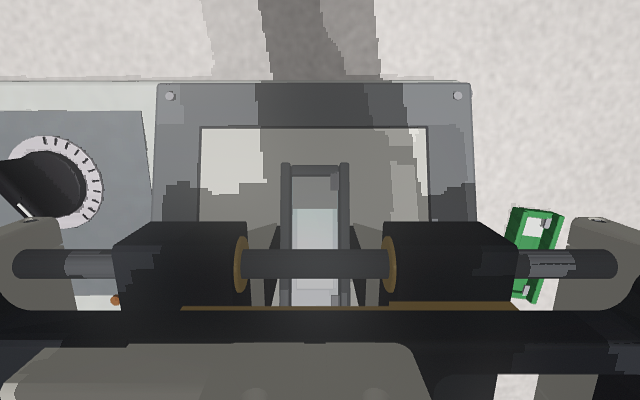

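The tray is square and centred on the pane at (315,235), steady at about 6.5 N, with the wing still wound. Handing in.

```bash
python3 -c "
from cell import manip; manip.sign_off()"
```

```text
the job is handed in; nothing more can be done
```

I wound the timer key to its stop, then lifted the grey cassette and pressed it onto the window by letting it pivot flush in a light 12 N grip. I handed in at about 22 s while still gripping it. The hand-in gave no verdict.

**Last checks:**
- **Cassette:** its rails are parallel to the pane within about 0.003 rad and stand 15.9 mm above it. The underside is therefore on the face, and the centre is about 1 mm from the middle each way.
- **Push:** about 6.5 N and steady, with the pane sunk about 0.7 mm. The fingers read 36 mm apart on the rails.
- **Timer:** the wrist moment rose to 1.1 N m at the stop, with a little slip in the jaws. The wing ended 2.20 rad clockwise of where it started, so it began at about 0.3 rad. I inferred full winding from that hard stop, as the joint angle isn't reported.
- **Tube rack and green trays:** I never went near the rack or touched the green trays.

**Checks that failed or disagreed:**
- **First grip on the wing:** it closed on air, because the real fingertips are about 15 mm behind the reported TCP, not 22 mm ahead of it. Depth images and a gentle touch on the bench confirmed this, and I corrected for it.
- **Overhead timer check:** it found no wing points, so the wing angle comes from the wrist view alone.

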